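# Slide a board tray past the light gate into the UV curing unit

### The arm

A 7-joint arm with a two-finger parallel gripper is mounted at the origin on the work surface. World frame = base frame: x ahead of the robot, y to its left, z up, the work surface at z = 0. Lengths are in m, angles in degrees, forces in N, time in s.
With the tool pointing down it reaches from about 0.4 to 0.85 m from the base axis. Payload 4.5 kg.
Tool frame: the origin (TCP) lies at the centre of the arm's flange, where the gripper is bolted on; the fingertips stand 173 mm ahead of it and the grasp point (between the pads) lies 155 mm ahead of it; z points along the fingers, y is the line along which they close (so a half turn about z gives the same grasp; the last joint's range is limited). The gripper opens to 85 mm and grips with 20 to 120 N. Pads are 22 mm wide; open, the fingers measure 114 mm over their backs; the gripper's body (76 mm by 85 mm) begins 54 mm behind the grasp point. The pads swing forward as they close: fully open they stand 13 mm farther back than shut.
Start: joints at [76.593, 39.483, -11.15, 89.685, 9.013, 51.709, -12.324], TCP at [0.165, -0.603, 0.405] pointing down, gripper open.
Joint ranges: [-172.22, 172.22], [-26.19, 119.32], [-84.43, 86.54], [7.71, 146.69], [-57.33, 237.33], [2.42, 119.75], [-152.13, 152.13]. Speed limits (degrees/s): [147.25, 147.25, 180, 180, 180, 180, 180].

### API

Orientations are given as a 3x3 rotation matrix whose columns are the frame's x, y, z axes.
In Python, from plant import state, read_camera, ticket gives the robot as it stands.
- The arm moves only by the tool jog_arm, never from a script. Its argument "plan" is a list of rows, each a list of 3 entries, a list of its own where there are three numbers: the gripper's target within -1 to 1 (shut at 1, half-way at 0, fully open at -1), then the shift along the tool's x, y, z in mm, then the turn, a rotation vector about the tool's x, y, z in degrees. A call has 1 to 10 rows; each row shifts and turns the commanded pose from where the row before left it, along the tool's axes as they then stand; what a row does not reach is not made up. A row lasts 1/8 s, in which the tool goes at most 62.5 mm and 10.7 degrees, less where a joint would pass 70% of its speed; a pose out of reach is approached as far as the arm can. A call with a gripper value outside its range is refused whole. The fingers move at their own pace and stop on an object; the grip force is fixed at half the most. Time passes only in rows, so rows that do not move let the fingers close. It gives the time, the measured TCP pose, the force, the opening and the grip force at its end, in the units of the state.
- state(): the state, without advancing time (a new reading comes with each control period).
- read_camera(name): name is "scene" or "top"; returns a dict with "img" (420x560x3 uint8, red, green, blue), "fx", "fy", "cx", "cy" (pixels), "world_from_camera" (4x4, takes a point from camera to world coordinates). Camera axes: x right, y down, z forward; pixel columns grow to the right and rows downward; lengths in m; the calibration is good to about 2 mm. A picture is of the moment at which its call begins. There is no depth.
- ticket.finish_job(): hands the job in; it is judged then, once.
The state is a dict: "time": time; "joint_positions": joint angles; "dq": joint speeds; "joint_torque": joint torques, N m; "tcp_pos": TCP position; "eef_rot": TCP orientation; "force": force on the tool from outside, world axes, zero at the start; "moment": the same for the moment, N m; "finger_gap": finger opening in m; "grasp_force": force on a finger pad.
Only numpy, scipy, OpenCV 4.12 (cv2) and the standard library are available. Lean on these libraries where they do the work, as an engineer would, in place of code of your own. Each camera call takes 0.05 s, during which the arm holds its last target. There are 200 camera calls.

### The job

Slide the tray of freshly masked phone boards along the chute into the UV curing unit: with one fingertip press the long palm bar down to swing the light gate up and keep it down, and with another fingertip push the tray by its upright end plate under the raised gate until it is fully home against the end stop. The mask is wet, so the gate must never touch the tray on its way through; push only, lift nothing, and leave the things lying about where they are. Then let the bar up, so that the gate shuts behind the boards, and take the hand away.

Things in the scene. Friction and masses are not known exactly. Their poses are not given: they have to be found in the camera images.
- unit: UV curing unit with infeed chute, fixed. Origin on the table under the middle of the gate; x = direction the tray is pushed (roughly to the robot's right, yaw differs each time), y across the chute towards the palm bar, z up; other entries give mm in these axes. Chute floor z=12, from x=-249 to 98, 58 mm wide between rails 4 mm thick with tops at z=30.
- end_stop (a point): black stop pad inside the hood, middle of its face, on the chute's centre line (unit x=98, z=24). A white hood with amber window covers the chute's end: x=15 to 130, 86 mm wide, top at z=86; its mouth is 58 mm wide, its top at z=48.
- shaft (a point): axis of the gate's 8 mm steel shaft at the gate (unit x=0, y=42, z=46). The shaft runs along the chute just outside the rail, x=-248 to 4, in two bearing blocks (x=-242 and x=-22, 10 mm long, y=34 to 52, tops at z=55).
- gate (a joint): light gate, dark steel plate 3 mm thick across the chute at unit x=0, clamped to the shaft with the palm bar; both turn together. 0 = shut (lower edge at z=19: stops the tray's pan, clears its thin tail); grows (rad) as the bar goes down and the gate swings up; 0.66 = bar fully down; clear of the tray from 0.38. Sprung shut; 2 to 4 N hold the bar down. Raised gate reaches z=95.
- bar_top (a point): upper face of the palm bar, mid-length, 41 mm out from the shaft. The bar: aluminium plate with black tread, 195 mm long beside the chute (unit x=-235 to -40), y=52 to 98 (shut). Gate shut: it leans up 15 deg outwards, this point at z=47; gate just clear: z=31; fully down: leans 23 deg down outwards, z=21. Its y falls from 84 to 76. A fingertip holding it down can slide along it in x.
- tray: loose black plastic slide tray, about 0.25 kg: pan 90 x 55 mm, 22 mm high, with phone boards; behind it a flat tail 26 mm wide, 4 mm thick, 62 mm long to the upright end plate. Origin: underside, middle of the pan; x = push direction; pan ends at +-45, end plate's rear face at -107. Starts with its front 18 to 50 mm before the gate; home at unit x=53.
- tray_push (a point): where the tray is pushed: middle of the rear (-x) face of its upright end plate, 44 mm wide (y), 4 mm thick, from the chute floor up to 36 mm above it; this point is 18 mm above the floor (unit z=30). Axes as the unit's. With the tray home it is at unit x=-54.
- tray_front (a point): middle of the front wall of the tray, 11 mm above the chute floor; when home it is at x=+98 of the unit.
- tweezers: bystander: steel tweezers, 110 mm, lying beside the chute; origin underside centre
- syringe: bystander: brown mask syringe, 110 mm, lying on the palm-bar side; origin underside centre
- flux_jar: bystander: small white jar, 38 mm across, 32 mm high; origin underside centre
- alcohol: bystander: white bottle, 60 mm across, 125 mm high; origin underside centre
- tip_cleaner: bystander: black round pot with brass top, 88 mm across, 65 mm high; origin underside centre
- driver: bystander: grey screwdriver, 150 mm, lying; origin underside centre
- board_holder: bystander: blue board clamp with red knob, 173 x 75 mm, 23 mm high; origin underside centre
- phone: bystander: black phone, 147 x 72 x 8 mm, lying; origin underside centre
Things that resemble listed ones, but are neither listed nor needed, are in the scene too. Leave any red look-alike of the tray alone.

How it is judged (in metres and radians):
On the way, in this order (a step that is already met when the one before it is completed fails the run):
1. a fingertip holds the palm bar down and the gate stands open, before the tray reaches it (value of joint gate above 0.36 rad and contact force between the fingers and gate above 0.3 N and x of tray_front in the frame of unit below -0.002 m), for 0.1 s.
2. with the bar still held down by a finger, the tray is being pushed under the open gate by a finger (value of joint gate above 0.33 rad and contact force between the fingers and gate above 0.3 N and contact force between the fingers and tray above 0.1 N and x of tray_front in the frame of unit above 0.03 m), for 0.04 s.
At the end, for the whole second after the job is handed in: the tray lies flat and straight in the chute with its front within 6 mm of the end stop, at rest, and the gate has shut behind its pan (joint below 0.06 rad) (x of tray_front in the frame of unit between 0.092 and 0.102 m and z of tray in the frame of unit below 0.016 m and angle between the x axis of tray and the x axis of unit, either way round below 0.08 rad and value of joint gate below 0.06 rad and linear speed of tray below 0.01 m/s); the robot touches nothing.
It fails at once if the gate touches the tray (contact force between gate and tray above 0.5 N).
It fails at once if the tray is lifted or carried (z of tray in the frame of unit above 0.022 m or angle between tray's own z axis and vertical above 0.2 rad).
It fails at once if a bystander is disturbed (moved more than 20 mm) (distance of any of tweezers, syringe, flux_jar, alcohol, tip_cleaner, driver, board_holder, phone from where it was at the start of the episode above 0.02 m).
It also fails if it takes over 32 s, if anything falls off the work surface, if the arm or the gripper's body presses on something with over 40 N, if the wrist force passes 120 N, or if a joint passes its speed limit or range.

## Working session

There is one attempt and no reset: what is moved stays moved. The work goes in short steps, Python scripts to look and compute and a tool call to move; the robot and the scene stay as the last step left them, time stands still between calls to the robot, and variables do not carry over. Pictures are saved under pics/ and viewed, at most 12 in all, crops included, and the job is handed in when it is done.

Besides the shell and the picture viewer there is one more tool, called after "Request:" as name([rows], argument=value, ...), one row to a line, values as JSON. jog_arm: Moves the arm, as the interface text tells. Its arguments: {"type":"object","properties":{"plan":{"type":"array"}},"required":["plan"]}

```bash
mkdir -p pics; ls; cat > h.py <<'E'
import numpy as np, cv2
from plant import state, read_camera, ticket
def snap(n,f):
    c=read_camera(n); cv2.imwrite('pics/'+f,cv2.cvtColor(c['img'],cv2.COLOR_RGB2BGR)); np.savez('pics/'+f+'.npz',**c); return c
def ray(c,u,v):
    T=c['world_from_camera']; d=T[:3,:3]@np.array([(u-c['cx'])/c['fx'],(v-c['cy'])/c['fy'],1]); return T[:3,3],d
def plane(c,u,v,z):
    o,d=ray(c,u,v); return o+d*(z-o[2])/d[2]
def proj(c,p):
    q=np.linalg.inv(c['world_from_camera'])@np.append(p,1); return c['cx']+c['fx']*q[0]/q[2],c['cy']+c['fy']*q[1]/q[2]
E
python3 - <<'E'
from h import *
for n in('scene','top'):
    c=snap(n,n+'0.png'); print(n,c['fx'],c['cx'],c['cy'],np.round(c['world_from_camera'],3).tolist())
print(state())
E
```

```text
pics
scene 385.0128360806472 277.85017091873584 213.45715318893875 [[0.541, 0.59, -0.6, 1.031], [0.841, -0.378, 0.387, -0.336], [0.002, -0.714, -0.701, 0.704], [0.0, 0.0, 0.0, 1.0]]
top 540.1134111361155 284.28341680375274 212.07140126281564 [[-0.059, -0.978, 0.201, 0.163], [-0.998, 0.058, -0.01, 0.005], [-0.002, -0.201, -0.98, 1.667], [0.0, 0.0, 0.0, 1.0]]
{'time': 0.1, 'joint_positions': array([ 76.59310617,  39.52933353, -11.1469646 ,  89.73929786,
         9.01246802,  51.71017103, -12.3251117 ]), 'dq': array([ 0.04828803, -0.13438258, -0.08629602, -0.18319195,  0.03356458,
       -0.02381762, -0.06962967]), 'joint_torque': array([-2.21028189e-03, -5.40594685e+01, -1.27088103e+00, -1.58983880e+01,
        9.47510154e-03,  4.39510026e-03, -1.21607854e-05]), 'tcp_pos': array([ 0.16528919, -0.60243678,  0.40395259]), 'eef_rot': array([[ 9.64334155e-01,  2.64687251e-01, -5.45041190e-04],
       [ 2.64687793e-01, -9.64332832e-01,  1.60028464e-03],
       [-1.02026172e-04, -1.68747488e-03, -9.99998571e-01]]), 'force': array([0.65731494, 0.29005986, 0.94381896]), 'moment': array([ 0.03045654, -0.00368893,  0.02925573]), 'grasp_force': 0.0, 'finger_gap': 0.08542770326921893}
```

View pics/scene0.png

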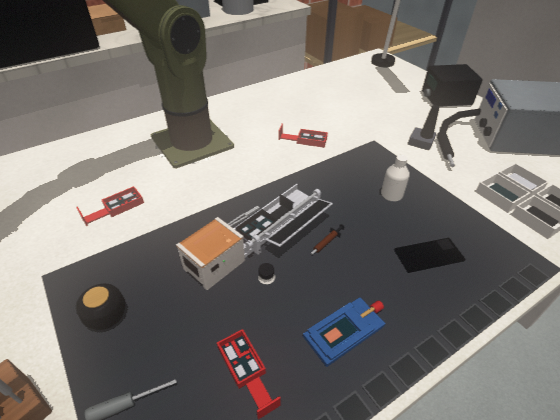

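View pics/top0.png

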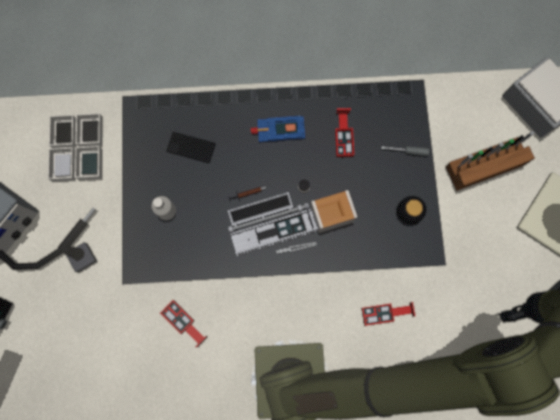

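The scene picture shows the unit at about (255,230): orange hood at (212,247), chute running up-right, palm bar on the near side. In the top picture the hood is at (335,211), bar at (260,208), chute and tray at (275,230). The three red trays are look-alikes; I'll enlarge both views of the unit to confirm the black one.

```bash
python3 - <<'E'
import cv2
a=cv2.imread('pics/top0.png')[182:262,220:365]; cv2.imwrite('pics/t1.png',cv2.resize(a,None,fx=5.5,fy=5.5,interpolation=cv2.INTER_CUBIC))
a=cv2.imread('pics/scene0.png')[175:290,175:335]; cv2.imwrite('pics/s1.png',cv2.resize(a,None,fx=5,fy=5,interpolation=cv2.INTER_CUBIC))
E
```

```text
(no output)
```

View pics/t1.png

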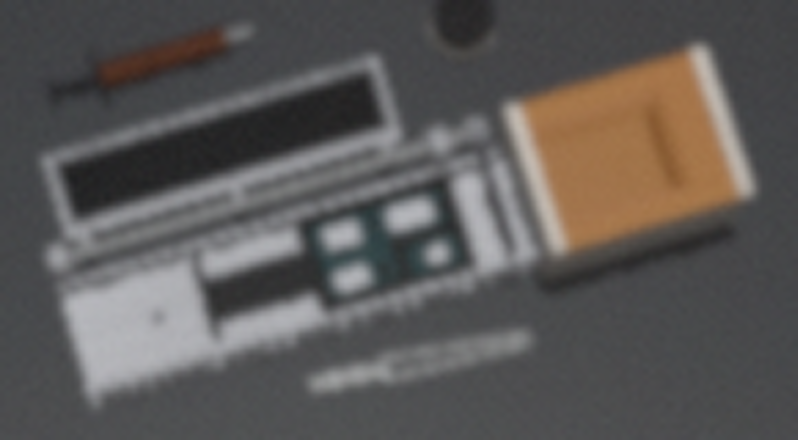

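View pics/s1.png

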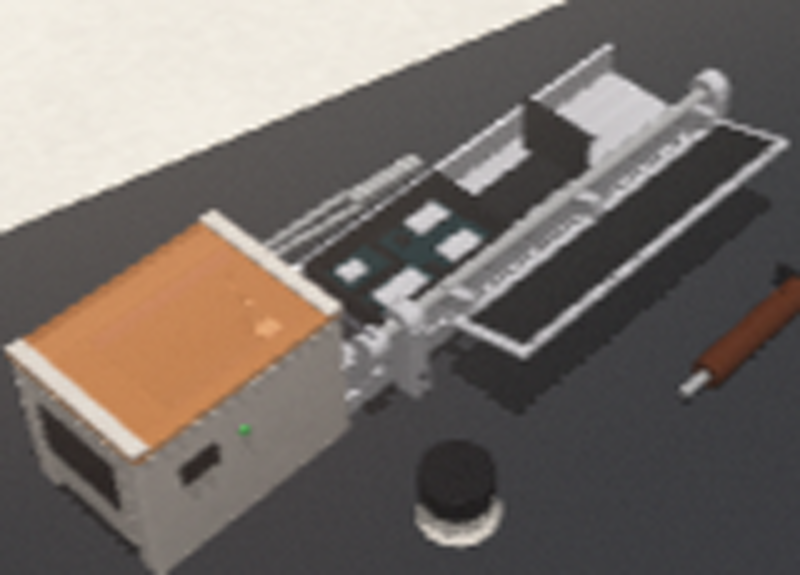

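The crops confirm the tray: black, with boards, in the chute. In the top crop its end plate is at about (205,300) and its front wall at (462,235); in the scene crop the plate is at (560,135). The red trays lie loose and have no chute. The bar is on the far side from the robot, and the gate is shut. Next I fit the unit's pose from the hood and bar corners.

```bash
cat >> h.py <<'E'
def pose(p):
    c,s=np.cos(p[2]),np.sin(p[2]); return np.array([[c,-s,0,p[0]],[s,c,0,p[1]],[0,0,1,0],[0,0,0,1]])
def W(p,q): return (pose(p)@np.append(np.array(q)/1000,1))[:3]
E
python3 - <<'E'
from h import *
from scipy.optimize import least_squares
T=dict(np.load('pics/top0.png.npz'));S=dict(np.load('pics/scene0.png.npz'))
t=lambda U,V:((U+.5)/5.5-.5+220,(V+.5)/5.5-.5+182)
s=lambda U,V:((U+.5)/5-.5+175,(V+.5)/5-.5+175)
O=[(T,t(505,103),(15,43,86)),(T,t(565,255),(15,-43,86)),(T,t(755,190),(130,-43,86)),(T,t(700,45),(130,43,86)),
(T,t(40,158),(-235,98,52)),(T,t(378,57),(-40,98,52)),
(S,s(207,212),(15,-43,86)),(S,s(343,312),(15,43,86)),(S,s(5,348),(130,-43,86)),(S,s(138,460),(130,43,86)),
(S,s(788,140),(-235,98,52)),(S,s(525,355),(-40,98,52)),(S,s(610,47),(-249,-31,30))]
f=lambda p:np.concatenate([np.subtract(proj(c,W(p,q)),uv) for c,uv,q in O])
r=least_squares(f,[.45,-.1,-1.3],loss='soft_l1'); p=r.x
print(p,np.degrees(p[2])); print(np.round(f(p).reshape(-1,2),1).tolist())
np.save('unit.npy',p)
inv=lambda w:np.round(np.linalg.inv(pose(p))@np.append(w,1)*1000,1)[:3]
for n,c,uv,z in [('plate top L',T,t(198,268),48),('plate top R',T,t(215,335),48),('sc plate topfar',S,s(527,100),48),('sc plate topnear',S,s(590,140),48),('sc pan rear far',S,s(437,172),34),('pan rear top',T,t(310,260),34),('pan front',T,t(465,225),34),('syringe',T,t(235,32),10),('syr tail',T,t(55,92),10)]:
    print(n,inv(plane(c,*uv,z/1000)))
# overlay
im=cv2.resize(cv2.imread('pics/scene0.png')[175:290,175:335],None,fx=5,fy=5,interpolation=cv2.INTER_CUBIC)
for x in(-249,-235,-200,-150,-100,-45,0,15,130):
  for y,z in((-29,30),(29,30),(98,52)):
    u,v=proj(S,W(p,(x,y,z)));cv2.circle(im,(int((u-175)*5+2),int((v-175)*5+2)),3,(0,0,255) if x else (0,255,0),-1)
cv2.imwrite('pics/ov.png',im)
E
```

```text
[ 0.47373838 -0.09077972 -1.32345962] -75.82865033680784
[[0.0, -0.2], [-1.9, -1.0], [0.2, -0.6], [0.8, -0.9], [0.7, -0.4], [0.0, -0.8], [1.1, -0.7], [-0.1, -1.5], [-0.1, 0.1], [-0.9, -0.1], [-0.0, -0.9], [-0.7, -0.6], [-0.0, -0.9]]
plate top L [-171.7   12.3   48. ]
plate top R [-173.6  -26.2   48. ]
sc plate topfar [-168.7  -18.2   48. ]
sc plate topnear [-168.3   25.3   48. ]
sc pan rear far [-109.5  -24.8   34. ]
pan rear top [-110.8    0.3   34. ]
pan front [-22.3  -6.9  34. ]
syringe [-111.4  144.3   10. ]
syr tail [-220.1  141.6   10. ]
```

View pics/ov.png

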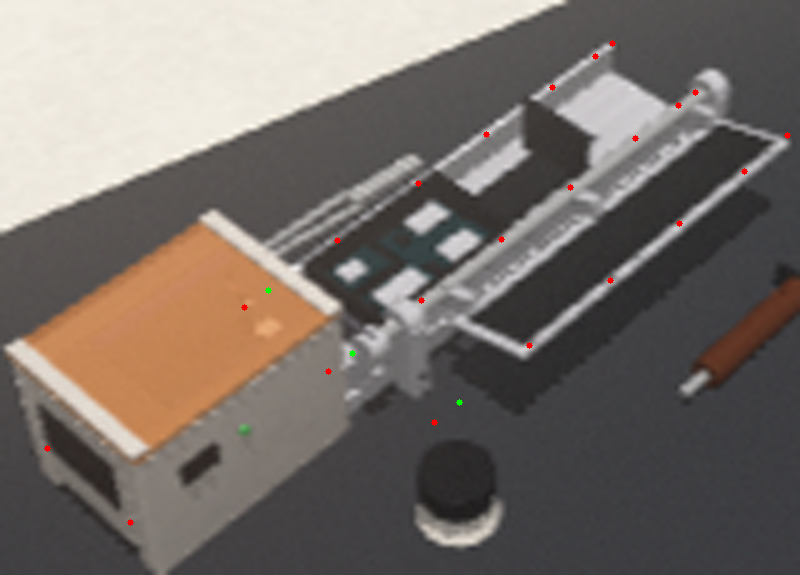

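Request:
jog_arm([
  [-0.53, [59, -12, 0], [0, 0, -5.5]],
  [-0.53, [58, -12, 0], [0, 0, -5.5]],
  [-0.53, [57, -12, 0], [0, 0, -5.5]],
  [-0.53, [56, -12, 0], [0, 0, -5.5]],
  [-0.53, [55, -12, 0], [0, 0, -5.5]],
  [-0.53, [54, -12, 0], [0, 0, -5.5]],
  [-0.53, [54, -12, 0], [0, 0, -5.5]],
  [-0.53, [53, -12, 0], [0, 0, -5.5]],
  [-0.53, [52, -12, 0], [0, 0, -5.5]],
  [-0.53, [51, -12, 0], [0, 0, -5.5]],
])

```text
time: 1.35
tcp_pos: [0.5, -0.1774, 0.4044]
eef_rot: [[0.333, 0.943, 0.0], [0.943, -0.333, 0.0], [0.0, -0.0, -1.0]]
force: [0.6, -0.7, -0.5]
finger_gap: 0.0654
grasp_force: 0.0
```

```bash
cat > w.py <<'E'
from h import *
import sys
p=np.load('unit.npy'); s=state(); R=s['eef_rot']; U=pose(p)
print('t',s['time'],'gap',round(s['finger_gap']*1000,1),'F unit',np.round(U[:3,:3].T@s['force'],1),'q',np.round(s['joint_positions'],0))
print('tcp unit mm',np.round((np.linalg.inv(U)@np.append(s['tcp_pos'],1))[:3]*1000,1))
from scipy.spatial.transform import Rotation as Ro
print('turn to go (tool, deg)',np.round(Ro.from_matrix(R.T@U[:3,:3]@np.array([[-1,0,0],[0,1,0],[0,0,-1]]).T).as_rotvec(True),2))
if len(sys.argv)>3:
    d=W(p,[float(a) for a in sys.argv[1:4]])-s['tcp_pos']; print('shift now-tool mm',np.round(R.T@d*1000,1))
E
python3 w.py -196 38 320
```

```text
t 1.35 gap 65.4 F unit [ 0.9  0.4 -0.5] q [ 30.  34. -24. 106.  19.  45. -24.]
tcp unit mm [ 90.4   4.2 404.4]
turn to go (tool, deg) [ 0.000e+00 -2.000e-02 -3.363e+01]
shift now-tool mm [ 257.1 -130.5   84.5]
```

Request:
jog_arm([
  [-0.53, [0, 0, 0], [0, 0, -8.4]],
  [-0.53, [0, 0, 0], [0, 0, -8.4]],
  [-0.53, [0, 0, 0], [0, 0, -8.4]],
  [-0.53, [0, 0, 0], [0, 0, -8.4]],
  [-0.53, [48, 6, 12], [0, 0, 0]],
  [-0.53, [48, 6, 15], [0, 0, 0]],
  [-0.53, [48, 6, 15], [0, 0, 0]],
  [-0.53, [48, 6, 15], [0, 0, 0]],
  [-0.53, [48, 6, 15], [0, 0, 0]],
  [-0.53, [46, 4, 12], [0, 0, 0]],
])

```text
time: 2.6
tcp_pos: [0.4632, 0.1081, 0.3199]
eef_rot: [[-0.241, 0.971, -0.0], [0.971, 0.241, -0.0], [0.0, -0.0, -1.0]]
force: [1.3, -0.7, 0.1]
finger_gap: 0.0652
grasp_force: 0.0
```

```bash
python3 w.py -196 38 260; python3 - <<'E'
from h import *
c=snap('scene','s2.png')
a=cv2.imread('pics/s2.png')[120:280,180:400]; cv2.imwrite('pics/s2c.png',cv2.resize(a,None,fx=3.6,fy=3.6,interpolation=cv2.INTER_CUBIC))
E
```

```text
t 2.6 gap 65.2 F unit [1.  1.1 0.1] q [ -3.  38. -24. 119.  32.  29. -38.]
tcp unit mm [-195.4   38.5  319.9]
turn to go (tool, deg) [-0.02 -0.   -0.23]
shift now-tool mm [ 0.6 -0.5 59.9]
```

View pics/s2c.png

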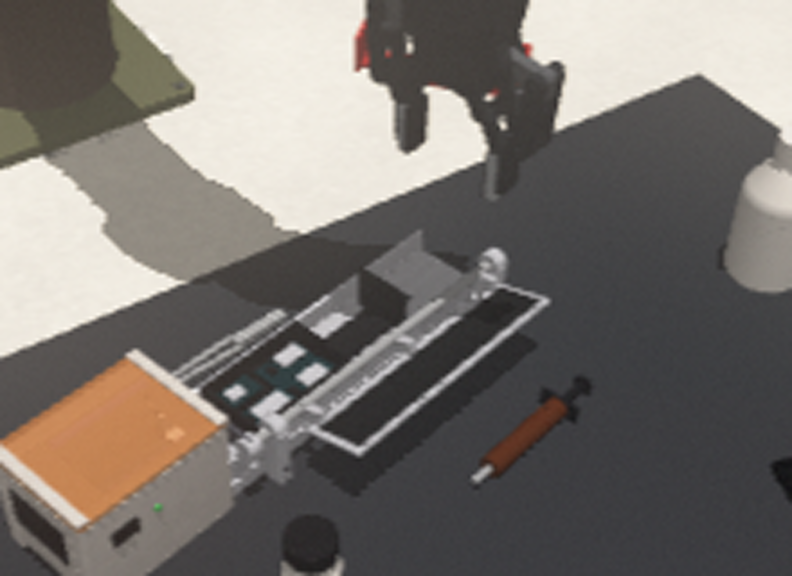

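The hand hangs above the chute's rear with its fingers across it: robot-side tip at crop (408,150), bar-side tip at (490,197). I'll work out the tip height from that.

```bash
python3 - <<'E'
from h import *
S=dict(np.load('pics/s2.png.npz')); p=np.load('unit.npy')
for z in (145,150,155,160):
    print(z,[np.round((np.array(proj(S,W(p,(-195.4,y,z))))-[180,120])*3.6) for y in (-2,6,71,77,83)])
E
```

```text
145 [array([406., 151.]), array([415., 156.]), array([491., 199.]), array([498., 203.]), array([506., 207.])]
150 [array([406., 145.]), array([415., 150.]), array([492., 192.]), array([499., 197.]), array([506., 201.])]
155 [array([406., 139.]), array([415., 144.]), array([492., 186.]), array([500., 190.]), array([507., 194.])]
160 [array([406., 133.]), array([416., 138.]), array([493., 180.]), array([500., 184.]), array([508., 188.])]
```

Request:
jog_arm([
  [-0.53, [0, 0, 40], [0, 0, 0]],
  [-0.53, [0, 0, 35], [0, 0, 0]],
  [-0.53, [0, 0, 16], [0, 0, 0]],
  [-0.53, [0, 0, 6], [0, 0, 0]],
  [-0.53, [0, 0, 6], [0, 0, 0]],
  [-0.53, [0, 0, 6], [0, 0, 0]],
  [-0.53, [0, 0, 5], [0, 0, 0]],
  [-0.53, [0, 0, 0], [0, 0, 0]],
])

```text
time: 3.65
tcp_pos: [0.4635, 0.1065, 0.2067]
eef_rot: [[-0.241, 0.971, 0.0], [0.971, 0.241, -0.0], [-0.0, 0.0, -1.0]]
force: [-0.6, -0.4, 2.5]
finger_gap: 0.0653
grasp_force: 1.2
```

```bash
python3 w.py -196 38 198; python3 - <<'E'
from h import *
c=snap('scene','s3.png')
a=cv2.imread('pics/s3.png')[150:290,175:345]; cv2.imwrite('pics/s3c.png',cv2.resize(a,None,fx=4.2,fy=4.2,interpolation=cv2.INTER_CUBIC))
E
```

```text
t 3.65 gap 65.3 F unit [ 0.3 -0.7  2.5] q [-13.  50.  -9. 123.  43.  10. -47.]
tcp unit mm [-193.8   38.4  206.7]
turn to go (tool, deg) [ 0.    0.02 -0.23]
shift now-tool mm [ 2.2 -0.4  8.7]
```

View pics/s3c.png

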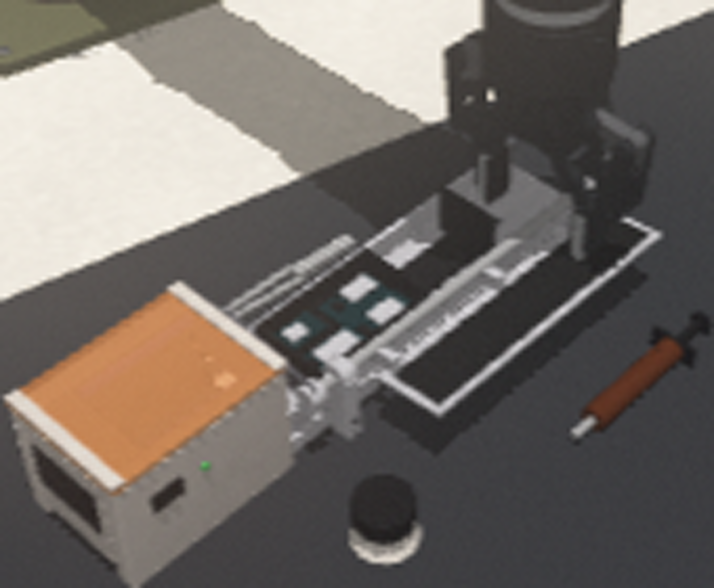

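The bar-side tip at crop (580,255) has the bar part-way down (2.5 N), and the robot-side tip at (492,198) stands behind the plate with clearance. I press it farther down.

Request:
jog_arm([
  [-0.53, [0, 0, 3], [0, 0, 0]],
  [-0.53, [0, 0, 3], [0, 0, 0]],
  [-0.53, [0, 0, 2], [0, 0, 0]],
  [-0.53, [0, 0, 0], [0, 0, 0]],
])

```text
time: 4.2
tcp_pos: [0.463, 0.1064, 0.1985]
eef_rot: [[-0.241, 0.971, -0.001], [0.971, 0.241, -0.001], [-0.001, -0.001, -1.0]]
force: [-2.7, -1.2, 6.0]
finger_gap: 0.0652
grasp_force: 2.5
```

```bash
python3 w.py -66 38 198; python3 - <<'E'
from h import *
c=snap('scene','s4.png')
a=cv2.imread('pics/s4.png')[165:275,210:340]; cv2.imwrite('pics/s4c.png',cv2.resize(a,None,fx=5.4,fy=5.4,interpolation=cv2.INTER_CUBIC))
p=np.load('unit.npy')
# predicted bar outer front corner (x=-40) for gate angles
for g in (.3,.38,.45,.5,.55,.6,.66):
    b=np.radians(15)-g; q=(-40,42+55.5*np.cos(b)+9*np.sin(b),46+55.5*np.sin(b)-9*np.cos(b))
    print(g,np.round((np.array(proj(c,W(p,q)))-[210,165])*5.4))
E
```

```text
t 4.2 gap 65.2 F unit [ 0.5 -2.9  6. ] q [-14.  51.  -8. 123.  43.   9. -48.]
tcp unit mm [-193.8   37.8  198.5]
turn to go (tool, deg) [-0.08  0.03 -0.22]
shift now-tool mm [-127.8    0.7    0.6]
0.3 [371. 458.]
0.38 [369. 463.]
0.45 [367. 467.]
0.5 [365. 470.]
0.55 [363. 472.]
0.6 [361. 474.]
0.66 [358. 477.]
```

View pics/s4c.png

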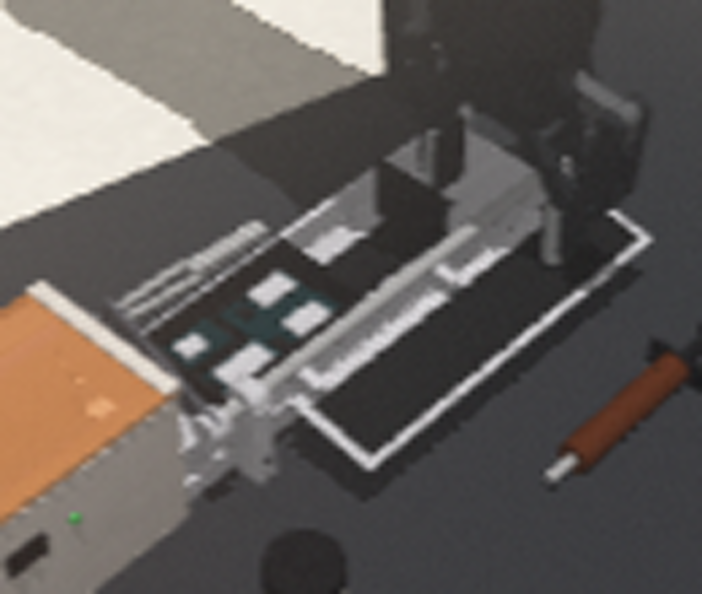

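The dark gate plate is raised at crop (125,330). The bar's outer corner at (370,467) suggests about 0.45 to 0.5 rad. I press on to feel for the bottom stop.

Request:
jog_arm([
  [-0.53, [0, 0, 2], [0, 0, 0]],
  [-0.53, [0, 0, 0], [0, 0, 0]],
])

```text
time: 4.5
tcp_pos: [0.4632, 0.1064, 0.1966]
eef_rot: [[-0.241, 0.971, -0.001], [0.971, 0.241, -0.001], [-0.0, -0.001, -1.0]]
force: [-2.4, -0.8, 6.0]
finger_gap: 0.0656
grasp_force: 2.5
```

Request:
jog_arm([
  [-0.53, [0, 0, 2], [0, 0, 0]],
  [-0.53, [0, 0, 0], [0, 0, 0]],
])

```text
time: 4.75
tcp_pos: [0.4635, 0.1065, 0.1947]
eef_rot: [[-0.241, 0.971, 0.0], [0.971, 0.241, -0.0], [-0.0, -0.0, -1.0]]
force: [-2.6, -0.6, 5.5]
finger_gap: 0.0652
grasp_force: 2.4
```

The spring force is steady at about 5.5 N and no stop is felt, so the gate is at roughly 0.55 rad. I now slide along +x.

Request:
jog_arm([
  [-0.53, [-5, 0, 0], [0, 0, 0]],
  [-0.53, [-5, 0, 0], [0, 0, 0]],
  [-0.53, [-5, 0, 0], [0, 0, 0]],
  [-0.53, [-6, 0, 0], [0, 0, 0]],
  [-0.53, [-7, 0, 0], [0, 0, 0]],
  [-0.53, [-6, 0, 0], [0, 0, 0]],
  [-0.53, [0, 0, 0], [0, 0, 0]],
])

```text
time: 5.62
tcp_pos: [0.4724, 0.0735, 0.1948]
eef_rot: [[-0.24, 0.971, 0.002], [0.971, 0.24, 0.001], [0.001, 0.002, -1.0]]
force: [0.8, 2.6, 3.0]
finger_gap: 0.0654
grasp_force: 1.7
```

```bash
python3 w.py -66 38 195; python3 - <<'E'
from h import *
c=snap('scene','s5.png')
a=cv2.imread('pics/s5.png')[165:275,200:330]; cv2.imwrite('pics/s5c.png',cv2.resize(a,None,fx=5.4,fy=5.4,interpolation=cv2.INTER_CUBIC))
E
```

```text
t 5.625 gap 65.4 F unit [-2.4  1.4  3. ] q [ -9.  51.  -8. 122.  45.   9. -45.]
tcp unit mm [-159.6   39.   194.8]
turn to go (tool, deg) [ 0.1  -0.04 -0.26]
shift now-tool mm [-93.6  -0.5  -0.3]
```

View pics/s5c.png

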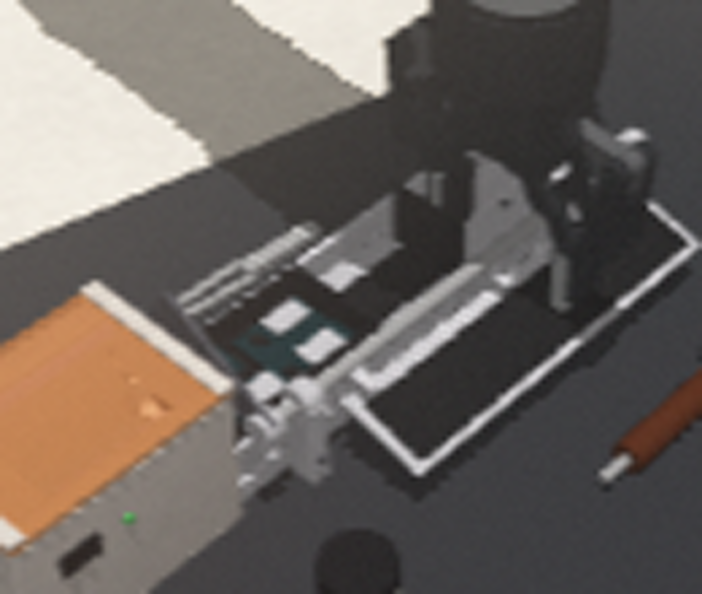

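The tray is moving. Its front is just passing under the raised gate plate at crop (200,325), and the bar is still held, with its corner at (420,470). I push on.

Request:
jog_arm([
  [-0.53, [-6, 0, 1], [0, 0, 0]],
  [-0.53, [-8, 0, 0], [0, 0, 0]],
  [-0.53, [-8, 0, 0], [0, 0, 0]],
  [-0.53, [-8, 0, 0], [0, 0, 0]],
  [-0.53, [-8, 0, 0], [0, 0, 0]],
  [-0.53, [-8, 0, 0], [0, 0, 0]],
  [-0.53, [-8, 0, 0], [0, 0, 0]],
  [-0.53, [-8, 0, 0], [0, 0, 0]],
  [-0.53, [-8, 0, 0], [0, 0, 0]],
  [-0.53, [-6, 0, 0], [0, 0, 0]],
])

```text
time: 6.92
tcp_pos: [0.4899, 0.0009, 0.1938]
eef_rot: [[-0.242, 0.97, 0.0], [0.97, 0.242, 0.003], [0.002, 0.001, -1.0]]
force: [0.2, 7.1, 5.8]
finger_gap: 0.0654
grasp_force: 3.5
```

```bash
python3 w.py -66 38 194
```

```text
t 6.925 gap 65.4 F unit [-6.8  2.   5.8] q [  2.  52. -12. 120.  47.  12. -38.]
tcp unit mm [-84.9  38.2 193.8]
turn to go (tool, deg) [ 0.06 -0.14 -0.15]
shift now-tool mm [-18.9  -0.1  -0.3]
```

Request:
jog_arm([
  [-0.53, [-4, 0, 0], [0, 0, 0]],
  [-0.53, [-4, 0, 0], [0, 0, 0]],
  [-0.53, [-4, 0, 0], [0, 0, 0]],
  [-0.53, [0, 0, 0], [0, 0, 0]],
])

```text
time: 7.42
tcp_pos: [0.4929, -0.0111, 0.1937]
eef_rot: [[-0.242, 0.97, 0.0], [0.97, 0.242, 0.002], [0.001, 0.001, -1.0]]
force: [0.1, 4.8, 5.3]
finger_gap: 0.0655
grasp_force: 2.8
```

```bash
python3 w.py -66 38 194; python3 - <<'E'
from h import *
c=snap('scene','s6.png')
a=cv2.imread('pics/s6.png')[165:285,180:320]; cv2.imwrite('pics/s6c.png',cv2.resize(a,None,fx=5,fy=5,interpolation=cv2.INTER_CUBIC))
E
```

```text
t 7.425 gap 65.5 F unit [-4.7  1.3  5.3] q [  3.  52. -12. 120.  48.  13. -37.]
tcp unit mm [-72.6  38.1 193.7]
turn to go (tool, deg) [ 0.04 -0.08 -0.18]
shift now-tool mm [-6.6 -0.  -0.3]
```

View pics/s6c.png

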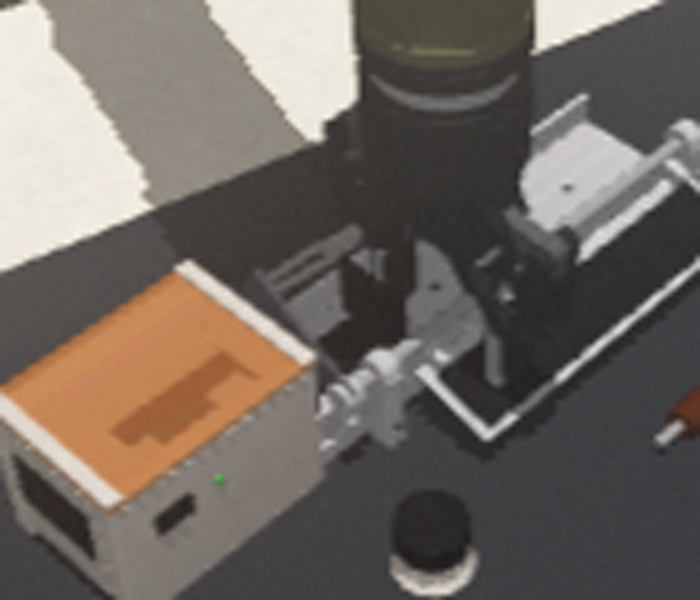

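The pan is under the hood (dark shape through the amber window at (185,400)), the gate is still up and the plate is at (365,290). I press the last few millimetres until the stop is felt.

Request:
jog_arm([
  [-0.53, [-2, 0, 0], [0, 0, 0]],
  [-0.53, [-2, 0, 0], [0, 0, 0]],
  [-0.53, [0, 0, 0], [0, 0, 0]],
])

```text
time: 7.85
tcp_pos: [0.4938, -0.0149, 0.1938]
eef_rot: [[-0.242, 0.97, 0.0], [0.97, 0.242, 0.001], [0.001, 0.001, -1.0]]
force: [0.6, 3.9, 3.9]
finger_gap: 0.0654
grasp_force: 3.1
```

Request:
jog_arm([
  [-0.53, [-2, 0, 0], [0, 0, 0]],
  [-0.53, [0, 0, 0], [0, 0, 0]],
])

```text
time: 8.1
tcp_pos: [0.4943, -0.0168, 0.1938]
eef_rot: [[-0.242, 0.97, 0.0], [0.97, 0.242, 0.002], [0.001, 0.0, -1.0]]
force: [0.8, 5.6, 6.0]
finger_gap: 0.0656
grasp_force: 3.2
```

Request:
jog_arm([
  [-0.53, [-2, 0, 0], [0, 0, 0]],
  [-0.53, [0, 0, 0], [0, 0, 0]],
])

```text
time: 8.35
tcp_pos: [0.4946, -0.0181, 0.1938]
eef_rot: [[-0.242, 0.97, 0.0], [0.97, 0.242, 0.003], [0.003, 0.001, -1.0]]
force: [-0.2, 6.3, 5.0]
finger_gap: 0.0651
grasp_force: 4.4
```

Request:
jog_arm([
  [-0.53, [-2, 0, 0], [0, 0, 0]],
  [-0.53, [0, 0, 0], [0, 0, 0]],
])

```text
time: 8.6
tcp_pos: [0.4946, -0.0185, 0.1938]
eef_rot: [[-0.243, 0.97, -0.0], [0.97, 0.243, 0.006], [0.006, 0.001, -1.0]]
force: [-2.1, 11.0, 7.3]
finger_gap: 0.0657
grasp_force: 6.7
```

```bash
python3 w.py -66 38 194
```

```text
t 8.6 gap 65.7 F unit [-11.2   0.7   7.3] q [  5.  52. -13. 119.  48.  14. -36.]
tcp unit mm [-65.   38.  193.8]
turn to go (tool, deg) [ 0.06 -0.32 -0.1 ]
shift now-tool mm [ 1.   0.  -0.2]
```

The tray is at the stop: force has risen to 11 N and the TCP has stalled at unit x=-65, as predicted. I back off and then lift.

Request:
jog_arm([
  [-0.53, [4, 0, 0], [0, 0, 0]],
  [-0.53, [5, 0, 0], [0, 0, 0]],
  [-0.53, [5, 0, 0], [0, 0, 0]],
  [-0.53, [0, 0, -5], [0, 0, 0]],
  [-0.53, [0, 0, -7], [0, 0, 0]],
  [-0.53, [0, 0, -8], [0, 0, 0]],
  [-0.53, [0, 0, -10], [0, 0, 0]],
  [-0.53, [0, 0, -30], [0, 0, 0]],
  [-0.53, [0, 0, -50], [0, 0, 0]],
  [-0.53, [0, 0, -50], [0, 0, 0]],
])

```text
time: 9.85
tcp_pos: [0.491, -0.0082, 0.3552]
eef_rot: [[-0.241, 0.97, -0.002], [0.97, 0.241, -0.0], [0.0, -0.002, -1.0]]
force: [1.4, -0.5, -0.9]
finger_gap: 0.0652
grasp_force: 0.0
```

Request:
jog_arm([
  [-0.53, [40, 0, -30], [0, 0, 0]],
  [-0.53, [50, 0, 0], [0, 0, 0]],
  [-0.53, [50, 0, 0], [0, 0, 0]],
  [-0.53, [0, 0, 0], [0, 0, 0]],
  [-0.53, [0, 0, 0], [0, 0, 0]],
])

```text
time: 10.48
tcp_pos: [0.4578, 0.1271, 0.3837]
eef_rot: [[-0.241, 0.971, -0.001], [0.971, 0.241, -0.002], [-0.001, -0.002, -1.0]]
force: [0.2, -0.9, -0.5]
finger_gap: 0.0653
grasp_force: 0.0
```

```bash
python3 - <<'E'
from h import *
c=snap('scene','s7.png')
a=cv2.imread('pics/s7.png')[175:290,175:335]; cv2.imwrite('pics/s7c.png',cv2.resize(a,None,fx=5,fy=5,interpolation=cv2.INTER_CUBIC))
p=np.load('unit.npy')
for n,q in dict(plate_front_far=(-50,-22,48),plate_front_near=(-50,22,48),bar=(-40,98,52)).items(): print(n,np.round((np.array(proj(c,W(p,q)))-175)*5))
E
```

```text
plate_front_far [351. 214.]
plate_front_near [416. 260.]
bar [520. 350.]
```

View pics/s7c.png

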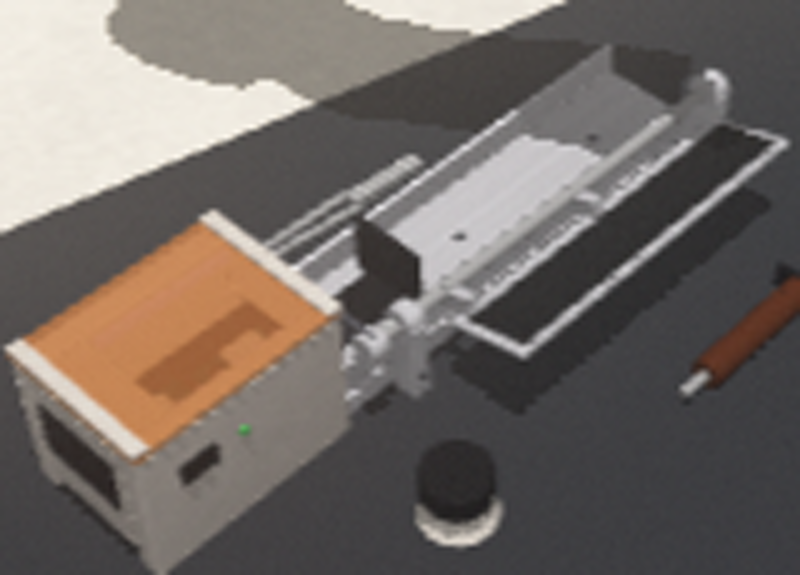

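The gate is shut with the bar back up (corner at (525,355), as at the start). The plate's top edge runs (357,217)–(420,258), within a pixel of the home prediction, and the hand is clear. Handing in.

```bash
python3 -c "
from plant import ticket; print(ticket.finish_job())"
```

```text
the job is handed in; nothing more can be done
None
```

I handed the job in with the tray pushed home against the end stop, the gate shut behind the boards and the hand clear. The last picture agrees with this, but no verdict came back.

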